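Push the flush tube sleeve up out of its cooling block on the push-out post

ROBOT

A 6-joint arm with a two-finger parallel gripper is mounted at the origin on the work surface. World frame = base frame: x ahead of the robot, y to its left, z up, the work surface at z = 0. Lengths are in mm, angles in rad, forces in N, time in s.
With the tool pointing down it reaches from about 325 to 775 mm from the base axis. Payload 5.5 kg.
Tool frame: the origin (TCP) lies at the very end of the fingers, on their centre line; the grasp point (between the pads) lies arm.hold_point_z behind it (arm.hold_point_z is the distance from the TCP to the grasp point, in mm); x points along the fingers, z is the direction in which the jaws open and shut, and the axes are right-handed (so a half turn about x gives the same grasp; the last joint's range is limited). The gripper opens to 85 mm and grips with 20 to 120 N. Pads are 22 mm wide; open, the fingers measure 114 mm over their backs; the gripper's body (76 mm by 85 mm) begins 54 mm behind the grasp point. The pads swing forward as they close: fully open they stand 13 mm farther back than shut.
Start: joints at [-1.167, 0.091, 1.231, -0, 1.82, -0.057], TCP at [266.801, -537.433, 231.275] pointing down, gripper open.
Joint ranges: [-2.87, 2.87], [-0.86, 2.18], [0.17, 2.46], [-1.51, 4.65], [0.06, 2.69], [-2.65, 2.65]. Speed limits (rad/s): [2.57, 2.57, 3.01, 3.14, 3.14, 3.14].

INTERFACE

Orientations are given as a unit quaternion [w, x, y, z].
In Python, from workcell import arm, eyes gives the robot as it stands.
- The arm moves only by the tool drive_tool, never from a script. Its argument "commands" is a list of rows, each a list of 4 numbers: the shift along the tool's x, y, z in cm, then the turn about the tool's x in degrees. A call has 1 to 12 rows; each row is the pose to reach, as a shift and turn from the pose commanded when the call began, along the tool's axes at that moment; what a row does not reach only later rows make up. A row lasts 1/12 s, in which the tool goes at most 41.7 mm and 7.16 degrees, less where a joint would pass 70% of its speed; a pose out of reach is approached as far as the arm can. A call with a gripper value outside its range is refused whole. "claw" is the opening in per cent of the stroke, from 0 (shut) to 100 (fully open), set as the call begins (left out, the last holds). The fingers move at their own pace and stop on an object; "newtons" is the grip in N (left out, the last holds). Time passes only in rows, so rows that repeat a pose let the fingers close. It gives the time, the measured TCP pose, the force and the opening at its end, in the units of the state.
- arm.observe(): the state, without advancing time (a new reading comes with each control period).
- eyes.read_camera(name): name is "scene" or "top" or "wrist"; returns a dict with "frame" (400x640x3 uint8, red, green, blue), "fx", "fy", "cx", "cy" (pixels), "position" and "orientation" of the camera in the world. Camera axes: x right, y down, z forward; pixel columns grow to the right and rows downward; lengths in mm; the calibration is good to about 2 mm. A picture is of the moment at which its call begins. There is no depth.
- arm.job_done(): hands the job in, once; it reports no verdict.
The state is a dict: "time_s": time; "joints": joint angles; "qvel": joint speeds; "joint_efforts": joint torques, N m; "tcp_pos": TCP position; "ee_rot": TCP orientation; "ft_force": force on the tool from outside, world axes, zero at the start; "ft_torque": the same for the moment, N m; "width": finger opening in mm.
Only numpy, scipy, OpenCV 4.12 (cv2) and the standard library are available. Lean on these libraries where they do the work, as an engineer would, in place of code of your own. Each camera call takes 0.05 s, during which the arm holds its last target.

TASK

One of the two aluminium cooling blocks still has its white tube sleeve sunk flush inside. Pick up that block and lower it over the stand with the slim post, so that the post goes up through the hole in the block's underside and pushes the sleeve up; leave the block sitting flat and fully down on the stand with the sleeve standing up out of it. Leave the empty block where it is.

Things in the scene. Friction and masses are not known exactly. Their poses are not given: they have to be found in the camera images.
- block: Aluminium cooling block holding the sleeve, 60 x 60 mm, 50 mm high, 0.4 kg, loose on the bench. Origin: centre of its underside; z up, x and y square to its sides (all four alike, grip any two). Round recess from above 44 mm wide, 38 mm deep; its 12 mm floor has a central 34 mm through hole. The sleeve will rise 26 mm above the block's top: keep the gripper's body higher.
- sleeve: White plastic cup-shaped tube sleeve with a closed bottom, 42 mm across, 38 mm high, 55 g, in the block's recess with its rim flush with the block's top. Close sliding fit (1 mm of play all round), held by gravity alone. Origin: centre of its underside, at first 12 mm above the block's underside; z up.
- stand: Push-out stand fixed to the bench: round steel base 96 mm across, 12 mm thick, with a slim central post 14 mm across whose top is 50 mm above the bench. Origin: centre of the base's underside, on the bench; z up along the post. A block fully down rests on the base's top, 12 mm above the origin. A like stand nearby has a 48 mm thick post of the same height: too thick for the hole.
- empty_block: The other block, same size and shape but with nothing in its recess; loose on the bench, to be left alone. Origin: centre of its underside. Also on the bench, on the side away from the robot: a glass beaker and a small jar, under 90 mm high.

How it is judged (in metres and radians):
At the end, for the whole second after the job is handed in: Block flat (5 degrees) on the slim-post stand, underside within 4 mm of the base's top, centre within 16 mm of the post's axis; sleeve standing in the recess at least 18 mm higher than when seated, foot within 12 mm of the block's axis, leaning under 15 degrees; both at rest (horizontal distance between block and stand below 0.016 m and z of block in the frame of stand below 0.016 m and angle between block's own z axis and vertical below 0.09 rad and z of sleeve in the frame of block above 0.03 m and horizontal distance between sleeve and block below 0.012 m and angle between sleeve's own z axis and vertical below 0.26 rad and linear speed of each of block, sleeve below 0.02 m/s); the robot touches nothing.
It fails at once if the empty block is moved more than 30 mm (distance of empty_block from where it was at the start of the episode above 0.03 m).
It also fails if it takes over 40 s, if anything falls off the work surface, if the arm or the gripper's body presses on something with over 40 N, if the wrist force passes 120 N, or if a joint passes its speed limit or range.

## Working session

There is one attempt and no reset: what is moved stays moved. The work goes in short steps, Python scripts to look and compute and a tool call to move; the robot and the scene stay as the last step left them, time stands still between calls to the robot, and variables do not carry over. Pictures are saved under pics/ and viewed, and the job is handed in when it is done.

Besides the shell and the picture viewer there is one more tool, called in YAML: its name, and indented under it one key for each argument. drive_tool: Moves the arm, as the interface text tells. Its arguments: {"type":"object","properties":{"commands":{"type":"array"},"claw":{"type":"number"},"newtons":{"type":"number"}},"required":["commands"]}

```bash
mkdir -p pics; ls; python3 - <<'E'
from workcell import arm, eyes
import cv2
print(arm.observe()); print(arm.hold_point_z)
for n in ["scene","top","wrist"]:
    c=eyes.read_camera(n); cv2.imwrite(f"pics/{n}0.png",c["frame"][:,:,::-1])
    print(n,{k:v for k,v in c.items() if k!="frame"})
E
```

```text
pics
{'time_s': 0.0, 'joints': array([-1.16669710e+00,  9.18779370e-02,  1.23190233e+00, -2.72152080e-05,
        1.81979107e+00, -5.66660178e-02]), 'qvel': array([-2.14648739e-03, -1.14978352e-03,  7.47624557e-05, -9.49186764e-04,
        3.59157287e-03,  7.88899650e-04]), 'joint_efforts': array([ 1.30366316e-03, -4.58731306e+01, -4.18015981e+01,  2.31964805e-04,
        1.16831803e-02, -4.87653779e-06]), 'tcp_pos': array([ 266.67702909, -537.16183235,  230.13015796]), 'ee_rot': array([ 0.60038495,  0.37301044,  0.60154112, -0.37222226]), 'ft_force': array([-0.46840186,  0.31354269, -0.29343361]), 'ft_torque': array([-0.01312798, -0.00883215,  0.02907935]), 'width': 85.63490844730813}
18.700000000000003
scene {'fx': 443.36254638617726, 'fy': 443.36254638617726, 'cx': 311.50519710476, 'cy': 198.37082620604573, 'position': array([1129.95047597,  387.33654403,  631.25666174]), 'orientation': array([-0.20264056,  0.42806518,  0.79639223, -0.37610692])}
top {'fx': 365.8040691959455, 'fy': 365.8040691959455, 'cx': 318.1473318970563, 'cy': 198.2928690744129, 'position': array([510.00821489,   1.46026417, 701.08197847]), 'orientation': array([-0.00641625,  0.71206031, -0.70208515, -0.0023213 ])}
wrist {'fx': 314.2943958539863, 'fy': 314.2943958539863, 'cx': 324.94273772680987, 'cy': 197.77455255856873, 'position': array([ 331.08336634, -506.85512333,  371.68423111]), 'orientation': array([ 0.12023537,  0.84124951, -0.52168569, -0.07541059])}
```

View pics/top0.png

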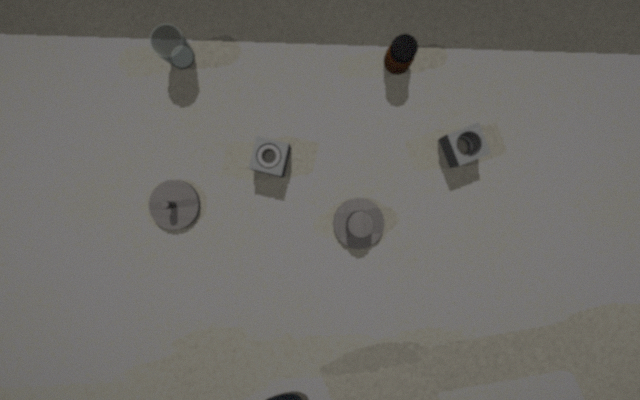

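View pics/scene0.png

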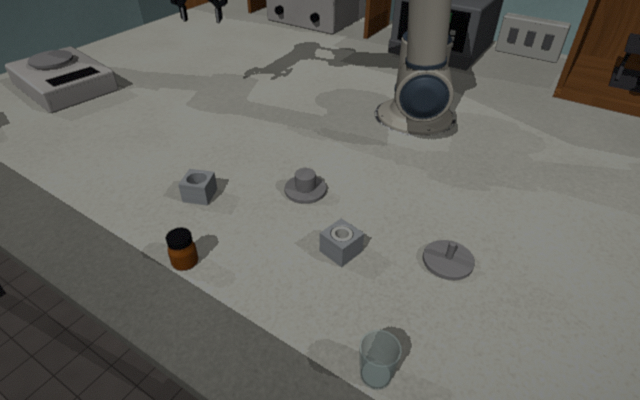

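The top view shows the block with the white sleeve ring near (269,156) and the empty block near (466,147). The slim-post stand is near (175,207) and the thick-post stand near (359,223). I'll zoom in and measure.

```bash
cat > h.py <<'E'
import numpy as np, cv2
from scipy.spatial.transform import Rotation as R
def rot(q): return R.from_quat([q[1],q[2],q[3],q[0]]).as_matrix()
def ray(c,u,v,z):
    d=rot(c["orientation"])@np.array([(u-c["cx"])/c["fx"],(v-c["cy"])/c["fy"],1])
    p=np.array(c["position"]); return p+d*(z-p[2])/d[2]
def proj(c,P):
    q=(np.atleast_2d(P)-c["position"])@rot(c["orientation"])
    return np.c_[c["fx"]*q[:,0]/q[:,2]+c["cx"],c["fy"]*q[:,1]/q[:,2]+c["cy"]]
E
python3 - <<'E'
import cv2,numpy as np
im=cv2.imread('pics/top0.png')
a=im[120:200,230:310]; b=im[168:248,135:215]
f=lambda a:cv2.convertScaleAbs(cv2.resize(a,(400,400),interpolation=cv2.INTER_CUBIC),alpha=1.6)
s=cv2.imread('pics/scene0.png')
c=s[200:280,302:382]; d=s[220:300,408:488]
cv2.imwrite('pics/z0.png',np.vstack([np.hstack([f(a),f(b)])]))
cv2.imwrite('pics/z1.png',np.hstack([f(c),f(d)]))
E
```

```text
(no output)
```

View pics/z0.png

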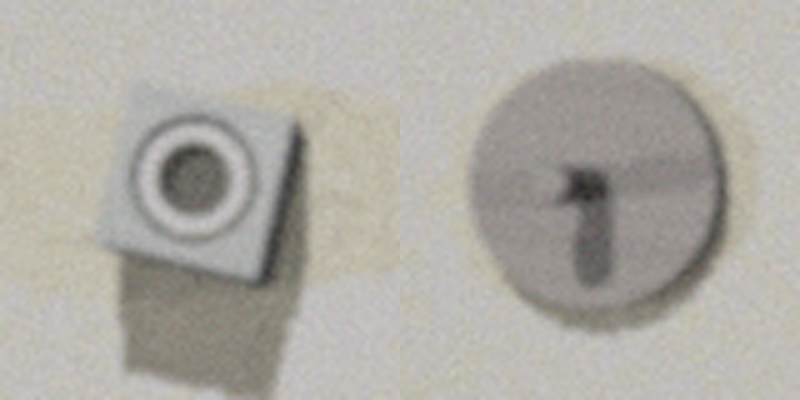

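View pics/z1.png

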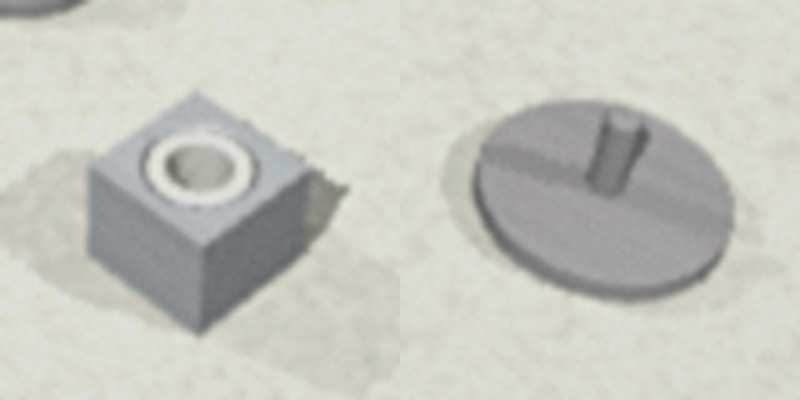

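```bash
python3 - <<'E'
from workcell import arm, eyes
from h import *
T=eyes.read_camera("top");S=eyes.read_camera("scene")
def m(c,pts,o,z,x0=0):
    p=np.array([ray(c,(u-x0)/5+o[0]-.4,(v)/5+o[1]-.4,z)[:2] for u,v in pts]); return p
for c,pts,o in [(T,[(137,85),(300,123),(265,283),(100,242)],(230,120)),(S,[(195,92),(310,165),(203,247),(90,172)],(302,200))]:
    p=m(c,pts,o,50); e=np.roll(p,-1,0)-p
    print(p.round(1).tolist(),p.mean(0),np.linalg.norm(e,axis=1),np.degrees(np.arctan2(e[:,1],e[:,0]))%90)
print(m(T,[(193,178)],(230,120),50),m(S,[(200,168)],(302,200),50))
p=m(T,[(470,183),(722,183),(596,58),(596,308)],(135,168),12,400);print(p,p.mean(0))
p=m(T,[(587,190)],(135,168),50,400);print("post top T",p)
print("post scene top, foot",m(S,[(627,121)],(408,220),50,400),m(S,[(606,188)],(408,220),12,400))
p=m(S,[(478,175),(735,215),(600,100),(615,290)],(408,220),12,400);print(p,p.mean(0))
print(arm.__dir__()[-12:])
E
```

```text
[[622.3, 120.3], [609.5, 61.8], [552.2, 73.5], [566.1, 132.7]] [587.51816999  97.04590107] [59.86022647 58.42207736 60.79090717 57.60638397] [77.58778893 78.48964462 76.82579153 77.58206138]
[[558.8, 78.7], [570.3, 135.9], [629.6, 123.9], [619.4, 68.6]] [594.51313476 101.76466436] [58.32398227 60.47802248 56.15803866 61.41163273] [78.58850789 78.56362709 79.50278092 80.59186438]
[[589.35089633  99.73729994]] [[594.65073603 102.05461856]]
[[498.22830335 331.05496701]
 [499.59644114 235.18722926]
 [546.24562413 283.86010072]
 [451.61848583 282.3009942 ]] [498.92221362 283.1008228 ]
post top T [[496.97510038 270.74397409]]
post scene top, foot [[505.85518113 286.8571875 ]] [[503.94630965 285.94239303]]
[[524.39672508 242.87484543]
 [490.53259013 331.02219934]
 [459.66730982 267.36477159]
 [550.46422206 306.24740968]] [506.26521177 286.87730651]
['__gt__', '__ge__', '__init__', '__reduce_ex__', '__reduce__', '__getstate__', '__subclasshook__', '__init_subclass__', '__format__', '__sizeof__', '__dir__', '__class__']
```

```bash
cat >> h.py <<'E'
def goto(s,tx,ty,tz,jawdeg=None):
    M=rot(s["ee_rot"]); d=M.T@(np.array([tx,ty,tz])-s["tcp_pos"])/10
    zd=np.degrees(np.arctan2(M[1,2],M[0,2]))
    out=[zd]
    if jawdeg is not None:
        # turn about x(down) by +a rotates world yaw by -a
        out.append(((zd-jawdeg)+90)%180-90)
    return d.round(2),M.round(4).tolist(),out
E
python3 - <<'E'
from workcell import arm, eyes
from h import *
s=arm.observe(); print(s["time_s"],s["tcp_pos"])
for a in (78.5,-11.5): print(goto(s,592,100,200,a))
E
```

```text
0.25 [ 266.72779503 -537.30204548  230.70316372]
(array([  3.12,  57.47, -42.62]), [[-0.0004, 0.8957, 0.4446], [0.0009, 0.4446, -0.8957], [-1.0, 0.0, -0.001]], [np.float64(-63.601481119572014), np.float64(37.898518880427986)])
(array([  3.12,  57.47, -42.62]), [[-0.0004, 0.8957, 0.4446], [0.0009, 0.4446, -0.8957], [-1.0, 0.0, -0.001]], [np.float64(-63.601481119572014), np.float64(-52.101481119572014)])
```

drive_tool:
  commands:
    - [0,3.3,-2.4,-4]
    - [0,6.6,-4.8,-8]
    - [0,9.9,-7.2,-12]
    - [0,13.2,-9.6,-16]
    - [0,16.5,-12.0,-20]
    - [0,19.8,-14.4,-24]
    - [0,23.1,-16.8,-28]
    - [0,26.4,-19.2,-32]
    - [0,29.7,-21.6,-36]
    - [0,33.0,-24.0,-40]
    - [0,36.3,-26.4,-44]
    - [0,39.6,-28.8,-48]
  claw: 100
  newtons: 60

```text
time_s: 1.25
tcp_pos: [493.9, -101.4, 231.5]
ee_rot: [0.701, 0.095, 0.701, -0.095]
ft_force: [-0.2, -0.5, 0.2]
width: 85.5
```

```bash
python3 - <<'E'
from workcell import arm, eyes
from h import *
s=arm.observe(); print(s["time_s"],s["tcp_pos"],s["qvel"].round(2))
print(goto(s,592,100,200,-11.5))
E
```

```text
1.25 [ 493.89835494 -101.37246593  231.4655674 ] [ 0.97  0.32 -0.28 -0.   -0.04  0.13]
(array([ 3.15, 22.02,  4.11]), [[0.0006, 0.2656, 0.9641], [-0.0002, 0.9641, -0.2656], [-1.0, -0.0001, 0.0006]], [np.float64(-15.400036021093072), np.float64(-3.9000360210930722)])
```

drive_tool:
  commands:
    - [0.5,3,0.6,-1]
    - [1,6,1.2,-2]
    - [1.5,9,1.8,-3]
    - [2,12,2.4,-4]
    - [2.5,15,3,-4]
    - [3,18,3.5,-4]
    - [3,20,3.8,-4]
    - [3,20.5,4,-4]
    - [3,20.5,4,-4]
    - [3,20.5,4,-4]
    - [3,20.5,4,-4]

```text
time_s: 2.17
tcp_pos: [586.9, 82.1, 201.7]
ee_rot: [0.704, 0.072, 0.703, -0.072]
ft_force: [-0.6, 0.9, -0.4]
width: 85.3
```

```bash
python3 - <<'E'
from workcell import arm, eyes
from h import *
s=arm.observe(); print(s["time_s"],s["tcp_pos"],s["qvel"].round(2))
print(goto(s,592,100,200,-11.5))
W=eyes.read_camera("wrist");print(W["position"],rot(W["orientation"]))
import pickle; pickle.dump((s,W),open("w1.pkl","wb"))
cv2.imwrite("pics/w1.png",W["frame"][:,:,::-1])
print(proj(W,[[592,100,50],[500,284,12],s["tcp_pos"]]))
E
```

```text
2.1667 [586.9171128   82.13676164 201.67472456] [-0.01 -0.01  0.    0.   -0.    0.  ]
(array([0.17, 1.85, 0.14]), [[0.0004, 0.2022, 0.9793], [-0.0005, 0.9793, -0.2022], [-1.0, -0.0004, 0.0005]], [np.float64(-11.664373836241884), np.float64(-0.16437383624187873)])
[601.79789256 150.82234019 343.05340035] [[ 9.79265837e-01 -1.94361069e-01 -5.71156344e-02]
 [-2.02579379e-01 -9.39714517e-01 -2.75496320e-01]
 [-1.26631501e-04  2.81354584e-01 -9.59603867e-01]]
[[325.72686501 162.93256337]
 [186.18157221 -19.75899401]
 [323.64857013 253.7011779 ]]
```

View pics/w1.png

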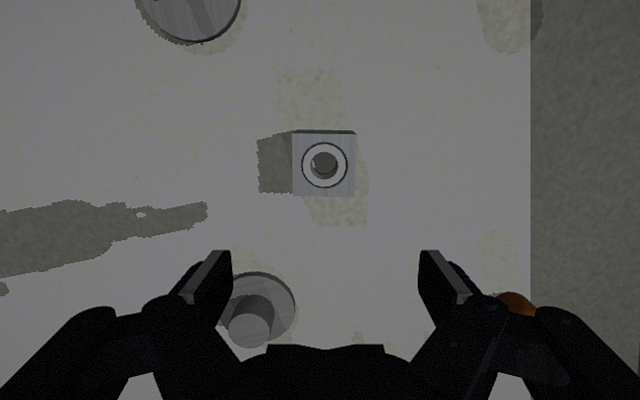

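```bash
python3 - <<'E'
from h import *
import pickle; s,W=pickle.load(open("w1.pkl","rb"))
im=W["frame"][:,:,::-1]
a=im[115:215,275:375]
cv2.imwrite("pics/w1z.png",cv2.convertScaleAbs(cv2.resize(a,(600,600),interpolation=cv2.INTER_CUBIC),alpha=1.6))
E
```

```text
(no output)
```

View pics/w1z.png

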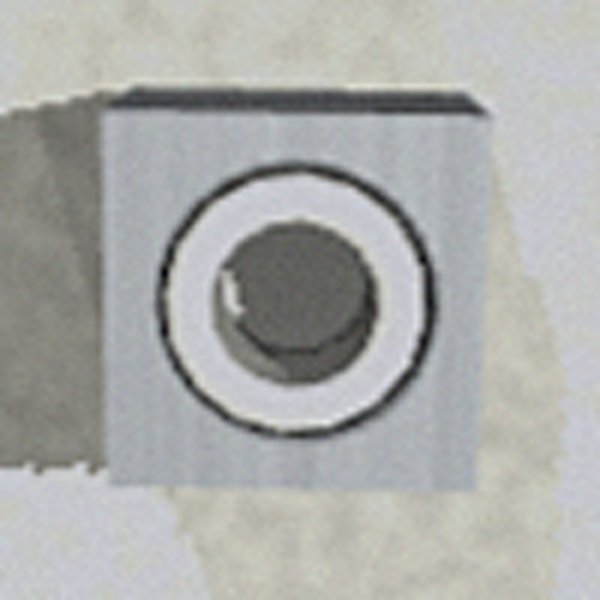

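```bash
python3 - <<'E'
from h import *
import pickle; s,W=pickle.load(open("w1.pkl","rb"))
f=lambda u,v,z:ray(W,u/6+275-.42,v/6+115-.42,z)[:2]
p=np.array([f(*q,50) for q in [(103,112),(491,118),(474,490),(110,484)]]);e=np.roll(p,-1,0)-p
print(p.mean(0),np.linalg.norm(e,axis=1),np.degrees(np.arctan2(e[:,1],e[:,0]))%90, f(297,300,50))
# check: fingertip midpoint pixel vs projected grasp point
for y in (590.5,): print(goto(s,590,98.5,14,-12))
E
```

```text
[589.57966469  97.89098272] [59.29918001 59.19193403 58.84376069 59.07973997] [77.44156069 77.26495949 77.33197726 77.70639729] [590.16364621  98.77955972]
(array([18.77,  1.67, -0.04]), [[0.0004, 0.2022, 0.9793], [-0.0005, 0.9793, -0.2022], [-1.0, -0.0004, 0.0005]], [np.float64(-11.664373836241884), np.float64(0.33562616375812127)])
```

drive_tool:
  commands:
    - [1,1.2,0,0.8]
    - [3,1.65,0,0.8]
    - [5.5,1.65,0,0.8]
    - [8,1.65,0,0.8]
    - [10,1.65,0,0.8]
    - [11,1.65,0,0.8]
    - [11.5,1.65,0,0.8]
    - [11.5,1.65,0,0.8]
    - [11.5,1.65,0,0.8]
    - [11.5,1.65,0,0.8]

```text
time_s: 3.05
tcp_pos: [591.4, 99.3, 88.4]
ee_rot: [0.704, 0.077, 0.702, -0.076]
ft_force: [-0.5, 0.0, 1.2]
width: 85.5
```

```bash
python3 - <<'E'
from workcell import arm, eyes
from h import *
s=arm.observe(); print(s["time_s"],s["tcp_pos"])
print(goto(s,590,98.3,14,-12.5))
W=eyes.read_camera("wrist")
cv2.imwrite("pics/w2.png",W["frame"][:,:,::-1])
E
```

```text
3.05 [591.36773881  99.3373519   88.39161857]
(array([ 7.44, -0.14, -0.13]), [[0.0031, 0.215, 0.9766], [0.0003, 0.9766, -0.215], [-1.0, 0.001, 0.003]], [np.float64(-12.416314455651856), np.float64(0.08368554434814257)])
```

View pics/w2.png

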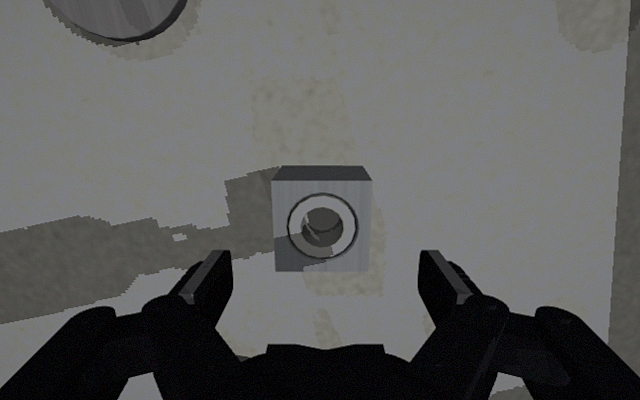

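The block sits square between the open jaws: ring at (322,226), fingers at about 217 and 433. I'll go down now.

drive_tool:
  commands:
    - [1.5,-0.1,-0.1,0]
    - [3,-0.1,-0.1,0]
    - [4.5,-0.1,-0.1,0]
    - [5.8,-0.1,-0.1,0]
    - [6.7,-0.1,-0.1,0]
    - [7.2,-0.1,-0.1,0]
    - [7.4,-0.1,-0.1,0]
    - [7.4,-0.1,-0.1,0]
    - [7.4,-0.1,-0.1,0]

```text
time_s: 3.85
tcp_pos: [589.7, 98.8, 13.1]
ee_rot: [0.703, 0.076, 0.703, -0.076]
ft_force: [0.2, 0.3, 0.2]
width: 85.6
```

```bash
python3 - <<'E'
from workcell import arm, eyes
from h import *
s=arm.observe(); print(s["time_s"],s["tcp_pos"],s["ft_force"])
print(goto(s,590,98.3,14,-12.5))
W=eyes.read_camera("wrist")
cv2.imwrite("pics/w3.png",W["frame"][:,:,::-1])
E
```

```text
3.85 [589.71940032  98.78229374  13.13145356] [0.19155696 0.29205074 0.23775859]
(array([-0.09, -0.04,  0.04]), [[0.0012, 0.2146, 0.9767], [0.0001, 0.9767, -0.2146], [-1.0, 0.0004, 0.0012]], [np.float64(-12.394686222807971), np.float64(0.1053137771920234)])
```

View pics/w3.png

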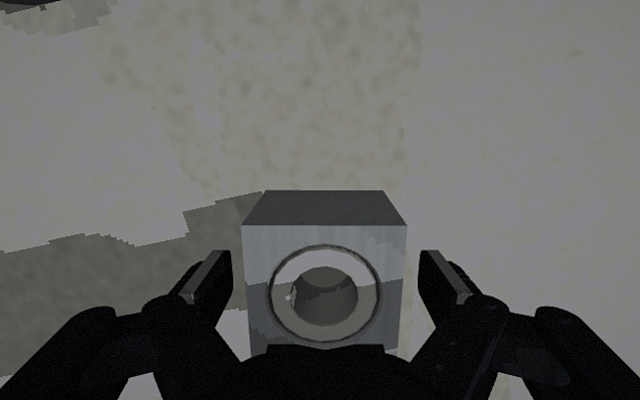

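drive_tool:
  commands:
    - [0,0,0,0]
    - [0,0,0,0]
    - [0,0,0,0]
    - [0,0,0,0]
    - [0,0,0,0]
    - [0,0,0,0]
    - [0,0,0,0]
    - [0,0,0,0]
    - [0,0,0,0]
    - [0,0,0,0]
  claw: 0
  newtons: 70

```text
time_s: 4.73
tcp_pos: [589.6, 98.8, 13.2]
ee_rot: [0.703, 0.076, 0.703, -0.076]
ft_force: [-0.9, -0.5, 5.8]
width: 59.1
```

```bash
python3 - <<'E'
from workcell import arm, eyes
from h import *
s=arm.observe(); print(s["time_s"],s["tcp_pos"],s["ft_force"],s["width"])
print(goto(s,500,284,160,-12.5))
W=eyes.read_camera("wrist")
cv2.imwrite("pics/w4.png",W["frame"][:,:,::-1])
E
```

```text
4.7333 [589.6405593   98.81165247  13.23676739] [-0.90645963 -0.4520159   5.82382903] 59.070581044332066
(array([-14.68,  16.17, -12.71]), [[0.0012, 0.2147, 0.9767], [0.0002, 0.9767, -0.2147], [-1.0, 0.0005, 0.0011]], [np.float64(-12.397066160229505), np.float64(0.10293383977050041)])
```

View pics/w4.png

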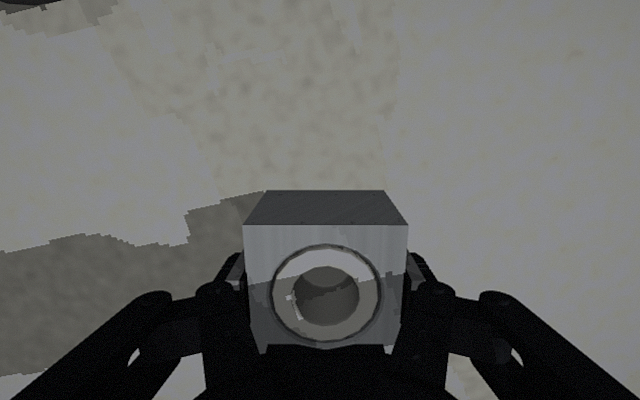

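drive_tool:
  commands:
    - [-0.8,0,0,0]
    - [-2,0,0,0]
    - [-4,0,0,0]
    - [-6,0,0,0]
    - [-8,1,-0.8,0]
    - [-10,3,-2.4,0]
    - [-12,5,-4,0]
    - [-13,7,-5.5,0]
    - [-13,8,-6.3,0]
    - [-13,8,-6.3,0]
    - [-13,8,-6.3,0]
    - [-13,8,-6.3,0]

```text
time_s: 5.78
tcp_pos: [544.6, 189.5, 140.9]
ee_rot: [0.702, 0.076, 0.704, -0.077]
ft_force: [-0.0, -0.3, -5.3]
width: 59.1
```

```bash
python3 - <<'E'
from workcell import arm, eyes
from h import *
import pickle
s=arm.observe(); print(s["time_s"],s["tcp_pos"],s["ft_force"],s["width"])
W=eyes.read_camera("wrist");T=eyes.read_camera("top")
pickle.dump((s,W,T),open("w5.pkl","wb"))
cv2.imwrite("pics/w5.png",W["frame"][:,:,::-1])
print(proj(W,[[500,284,12],[500,284,50]]))
E
```

```text
5.7833 [544.5661151  189.46617455 140.86327648] [-0.03230933 -0.28976785 -5.32818241] 59.14105570998875
[[246.02166347  89.47605328]
 [232.78575843  86.87740953]]
```

View pics/w5.png

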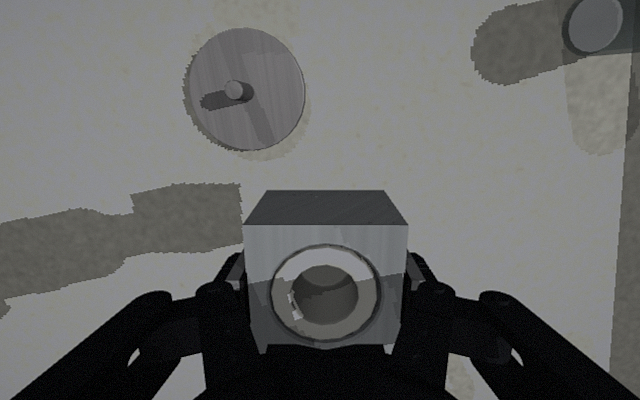

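```bash
python3 - <<'E'
from h import *
import pickle; s,W,T=pickle.load(open("w5.pkl","rb"))
im=W["frame"][:,:,::-1]
f=lambda a:cv2.convertScaleAbs(cv2.resize(a,None,fx=4,fy=4,interpolation=cv2.INTER_CUBIC),alpha=1.6)
cv2.imwrite("pics/w5z.png",np.hstack([f(im[20:160,175:315])]))
cv2.imwrite("pics/w5y.png",f(im[210:350,235:415]))
E
```

```text
(no output)
```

View pics/w5z.png

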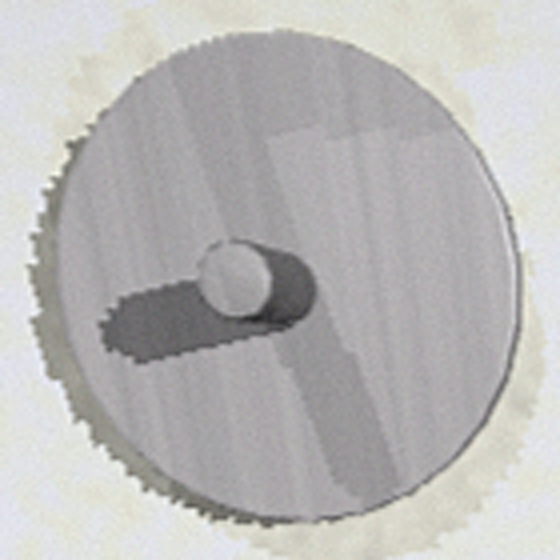

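View pics/w5y.png

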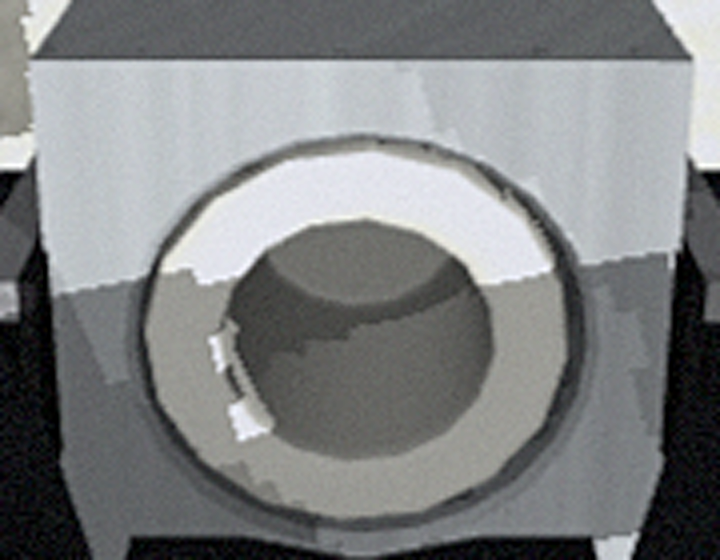

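```bash
python3 - <<'E'
from h import *
import pickle; s,W,T=pickle.load(open("w5.pkl","rb"))
k=.375
post=ray(W,235/4+175-k,280/4+20-k,50)
d=np.array([ray(W,u/4+175-k,v/4+20-k,12) for u,v in [(58,276),(520,276),(289,32),(289,520)]])
print("post",post,"disc",d.mean(0),np.linalg.norm(d[0]-d[1]),np.linalg.norm(d[2]-d[3]))
zt=s["tcp_pos"][2]+36.8
b=np.array([ray(W,u/4+235-k,v/4+210-k,zt) for u,v in [(355,135),(355,530)]])
print("recess",b.mean(0),np.linalg.norm(b[0]-b[1]))
c=np.array([ray(W,u/4+235-k,v/4+210-k,zt) for u,v in [(32,58),(690,58)]]); print(np.linalg.norm(c[0]-c[1]),c.mean(0))
e=c[1]-c[0]; print("yaw",np.degrees(np.arctan2(e[1],e[0])))
M=rot(s["ee_rot"])
off=b.mean(0)-s["tcp_pos"]; print("block in tool",M.T@off)
n=M[:,1]; bc=c.mean(0)-30*n; print("centre from front edge, tool", M.T@(bc-s["tcp_pos"]))
for t in (post[:2],d.mean(0)[:2]):
    print("move block->", (M.T@np.r_[t-b.mean(0)[:2],0])/10)
print(M.round(4))
E
```

```text
post [499.86469529 282.17090583  50.        ] disc [500.50865363 283.30752575  12.        ] 93.99509256051425 94.33108985246267
recess [544.89251364 190.33178735 177.66327648] 43.12228167645057
58.468989920627344 [551.68522808 218.54454476 177.66327648]
yaw -12.389936555954492
block in tool [-36.80182558   0.84646304   0.07040019]
centre from front edge, tool [-36.85725224  -0.14015369   0.63711811]
move block-> [-4.24704849e-03  8.00073815e+00 -6.37239767e+00]
move block-> [-4.54643574e-03  8.12558867e+00 -6.33395120e+00]
[[-0.0021  0.215   0.9766]
 [-0.0015  0.9766 -0.215 ]
 [-1.     -0.0019 -0.0017]]
```

drive_tool:
  commands:
    - [0,1.5,-1.2,0]
    - [0,3.5,-2.7,0]
    - [0,5.5,-4.3,0]
    - [0,7.2,-5.6,0]
    - [1,8.1,-6.3,0]
    - [3,8.1,-6.35,0]
    - [4.5,8.1,-6.35,0]
    - [5.5,8.1,-6.35,0]
    - [5.5,8.1,-6.35,0]
    - [5.5,8.1,-6.35,0]
    - [5.5,8.1,-6.35,0]

```text
time_s: 6.8
tcp_pos: [501.0, 282.8, 88.1]
ee_rot: [0.703, 0.077, 0.703, -0.076]
ft_force: [-0.3, -0.5, -4.1]
width: 59.2
```

```bash
python3 - <<'E'
from workcell import arm, eyes
from h import *
import pickle
s=arm.observe(); print(s["time_s"],s["tcp_pos"],s["ft_force"],s["width"])
S=eyes.read_camera("scene")
a=S["frame"][170:310,380:520,::-1]
cv2.imwrite("pics/s6.png",cv2.convertScaleAbs(cv2.resize(a,None,fx=4,fy=4,interpolation=cv2.INTER_CUBIC),alpha=1.2))
print(goto(s,500,282.3,25,-12.4))
E
```

```text
6.8 [500.96008107 282.79889123  88.12327789] [-0.30518821 -0.46465127 -4.13268621] 59.237716170979574
(array([ 6.31, -0.07, -0.09]), [[0.0012, 0.2156, 0.9765], [0.0004, 0.9765, -0.2156], [-1.0, 0.0007, 0.001]], [np.float64(-12.448024292874408), np.float64(-0.04802429287440191)])
```

View pics/s6.png

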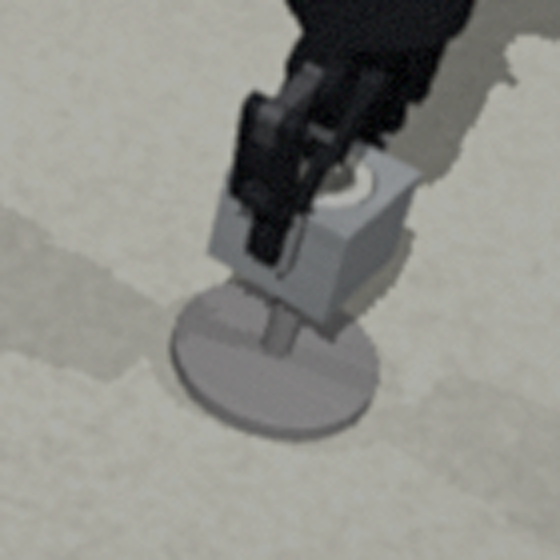

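The block hangs upright over the slim post, and the post shows below it at about (280,335) in the crop. I'll lower in steps.

drive_tool:
  commands:
    - [0.8,-0.05,-0.08,0]
    - [1.6,-0.05,-0.08,0]
    - [2.4,-0.05,-0.08,0]
    - [3.2,-0.05,-0.08,0]
    - [3.8,-0.05,-0.08,0]
    - [4.4,-0.05,-0.08,0]
    - [4.9,-0.05,-0.08,0]
    - [5.3,-0.05,-0.08,0]
    - [5.6,-0.05,-0.08,0]
    - [5.6,-0.05,-0.08,0]
    - [5.6,-0.05,-0.08,0]

```text
time_s: 7.77
tcp_pos: [499.4, 282.8, 31.3]
ee_rot: [0.703, 0.076, 0.703, -0.076]
ft_force: [-0.1, 1.2, -4.4]
width: 59.0
```

```bash
python3 - <<'E'
from workcell import arm, eyes
from h import *
s=arm.observe(); print(s["time_s"],s["tcp_pos"],s["ft_force"],s["ft_torque"],s["width"])
S=eyes.read_camera("scene");W=eyes.read_camera("wrist")
a=S["frame"][170:310,380:520,::-1]
a=cv2.convertScaleAbs(cv2.resize(a,None,fx=3,fy=3,interpolation=cv2.INTER_CUBIC),alpha=1.2)
b=cv2.convertScaleAbs(cv2.resize(W["frame"][190:360,220:430,::-1],(380,420*1)),alpha=1.5)
cv2.imwrite("pics/s7.png",np.hstack([a,b[:420]]))
E
```

```text
7.7667 [499.40080137 282.81136814  31.31768821] [-0.0711068   1.16477758 -4.44113594] [-0.02823469  0.0031413  -0.05490823] 59.00510185726497
```

View pics/s7.png

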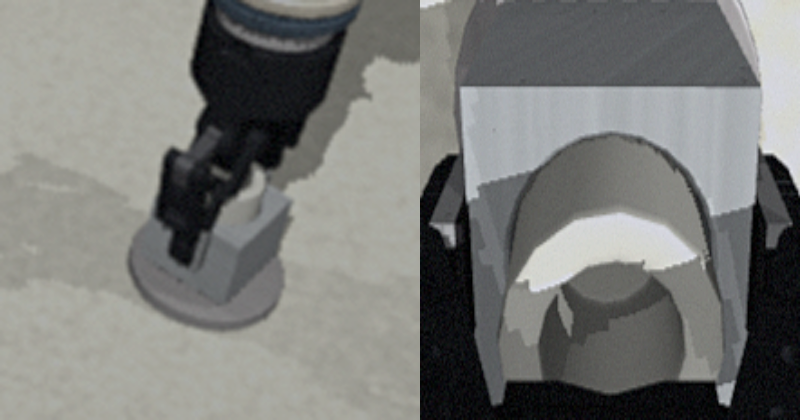

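The sleeve is rising and the force shows no jam. About 6 mm is left.

drive_tool:
  commands:
    - [0.2,0,0,0]
    - [0.35,0,0,0]
    - [0.5,0,0,0]
    - [0.6,0,0,0]
    - [0.6,0,0,0]
    - [0.6,0,0,0]

```text
time_s: 8.37
tcp_pos: [499.4, 282.8, 25.3]
ee_rot: [0.703, 0.076, 0.703, -0.076]
ft_force: [0.2, 0.0, -3.1]
width: 58.9
```

drive_tool:
  commands:
    - [0.05,0,0,0]
    - [0.1,0,0,0]
    - [0.1,0,0,0]

```text
time_s: 8.62
tcp_pos: [499.4, 282.8, 25.3]
ee_rot: [0.703, 0.076, 0.703, -0.076]
ft_force: [-4.1, -2.0, 4.0]
width: 59.5
```

The block has seated: z stopped at 25.3 and the force rose. Releasing.

drive_tool:
  commands:
    - [0,0,0,0]
    - [0,0,0,0]
    - [0,0,0,0]
    - [0,0,0,0]
    - [0,0,0,0]
    - [0,0,0,0]
    - [0,0,0,0]
  claw: 100

```text
time_s: 9.2
tcp_pos: [499.4, 282.8, 24.2]
ee_rot: [0.703, 0.076, 0.703, -0.076]
ft_force: [0.7, -0.0, -0.1]
width: 85.3
```

```bash
python3 - <<'E'
from workcell import arm, eyes
from h import *
s=arm.observe(); print(s["time_s"],s["tcp_pos"],s["ft_force"],s["width"])
W=eyes.read_camera("wrist")
cv2.imwrite("pics/w8.png",W["frame"][:,:,::-1])
E
```

```text
9.2 [499.3678183  282.81245859  24.21957618] [ 0.71326913 -0.03632876 -0.1341467 ] 85.25264788729199
```

View pics/w8.png

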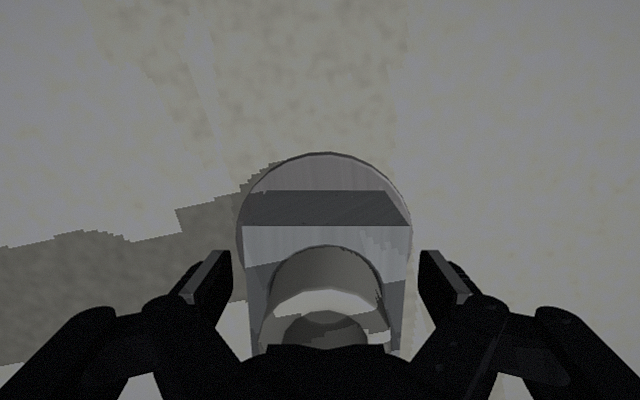

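Fingers are clear on both sides (pads at columns 230 and 420, block from 243 to 412). I'll go straight up.

drive_tool:
  commands:
    - [-1,0,0,0]
    - [-2.5,0,0,0]
    - [-5,0,0,0]
    - [-7.5,0,0,0]
    - [-10,0,0,0]
    - [-12.5,0,0,0]
    - [-15,0,0,0]
    - [-17,0,0,0]
    - [-17,-4,0,0]
    - [-17,-8,0,0]
    - [-17,-10,0,0]
    - [-17,-10,0,0]

```text
time_s: 10.25
tcp_pos: [477.6, 181.9, 195.9]
ee_rot: [0.704, 0.077, 0.702, -0.078]
ft_force: [-0.9, -0.0, 0.9]
width: 85.4
```

```bash
python3 - <<'E'
from workcell import arm, eyes
from h import *
import pickle
s=arm.observe(); print(s["time_s"],s["tcp_pos"],s["ft_force"],s["width"])
S=eyes.read_camera("scene");W=eyes.read_camera("wrist")
pickle.dump((s,S,W),open("w9.pkl","wb"))
f=lambda a:cv2.convertScaleAbs(cv2.resize(a[:,:,::-1],(390,390),interpolation=cv2.INTER_CUBIC),alpha=1.3)
print(proj(W,[[500,283,62]]))
u,v=proj(W,[[500,283,62]])[0].astype(int)
u=min(max(u,65),575);v=min(max(v,65),335); print(u,v)
cv2.imwrite("pics/s9.png",np.hstack([f(S["frame"][190:290,400:500]),f(W["frame"][v-65:v+65,u-65:u+65])]))
E
```

```text
10.25 [477.61189931 181.93288846 195.9406487 ] [-0.8953353  -0.04606197  0.92706584] 85.44492168372201
[[323.8461499   65.47599499]]
323 65
```

View pics/s9.png

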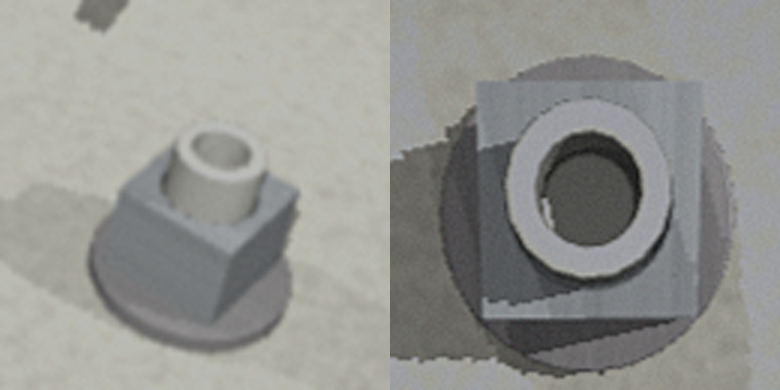

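The block sits flat on the stand with the sleeve standing upright out of it. I'll check the numbers, then hand in.

```bash
python3 - <<'E'
from workcell import arm
from h import *
import pickle; s,S,W=pickle.load(open("w9.pkl","rb"))
f=lambda u,v,z:ray(W,(u-390)/3+258-.33,v/3-.33,z)
p=np.array([f(*q,62) for q in [(477,82),(702,82),(695,320),(483,318)]])
print("block",p.mean(0),np.linalg.norm(np.roll(p,-1,0)-p,axis=1))
r=np.array([f(*q,88) for q in [(506,187),(672,187),(589,97),(589,280)]])
print("sleeve rim",r.mean(0),np.linalg.norm(r[0]-r[1]),np.linalg.norm(r[2]-r[3]))
arm.job_done(); print(arm.observe()["time_s"])
E
```

```text
block [499.81422071 281.24751965  62.        ] [59.05449004 59.98827707 59.40475001 59.43457938]
sleeve rim [499.93408447 281.93078431  88.        ] 40.59166112000155 41.457271110382656
the job is handed in; nothing more can be done
the job is handed in; nothing more can be done
```

The block with the sleeve is sitting flat and fully down on the slim-post stand, with the sleeve standing up out of it. I handed the job in after about 10 s of robot time; `job_done()` gives no verdict.

**What I did:** I found the block with the white sleeve, gripped two of its sides at 70 N, carried it over the slim post and lowered it. It stopped with the TCP at 25.3 mm, about 12 mm above the grasp height, as expected for the base. I then opened the gripper and backed off clear. The empty block and the thick-post stand were not touched.

**Last checks (wrist camera):**

| Item | Measured | Expected |
|---|---|---|
| Block centre | (499.8, 281.2) mm | post at about (500, 282–283) mm, so about 1–2 mm off (limit 16 mm) |
| Block sides, taking its top at 62 mm | 59–60 mm | 60 mm |
| Sleeve rim centre | (499.9, 281.9) mm | within 1 mm of the block's centre |
| Sleeve rim width, taking its top at 88 mm | 40.6–41.5 mm | 42 mm |

The 62 mm and 88 mm heights are those of a block fully down with its sleeve raised, and the sizes measured at them fit that. The final pictures show the sleeve upright.

**Disagreement:** the scene and top cameras differed by about 5–7 mm in absolute position. I worked from the wrist camera, whose readings lay between the other two or within about 1–2 mm of the top camera's.

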